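# Open the bayonet filter holder and fit its support plate

### The arm

A 6-joint arm with a two-finger parallel gripper is mounted at the origin on a cart in front of the work surface, level with it; the furniture and walls round the work are solid. World frame = base frame: x ahead of the robot, y to its left, z up, the work surface at z = 0. Lengths are in mm, angles in rad, forces in N, time in s.
With the tool pointing down it reaches from about 325 to 775 mm from the base axis. Payload 9.3 kg.
Tool frame: the origin (TCP) lies midway between the tips of the shut fingers; the grasp point (between the pads) lies 19 mm behind it; z points along the fingers, y is the line along which they close (so a half turn about z gives the same grasp; the last joint's range is limited). The gripper opens to 85 mm and grips with 20 to 120 N. Pads are 22 mm wide; open, the fingers measure 114 mm over their backs; the gripper's body (76 mm by 85 mm) begins 54 mm behind the grasp point. The pads swing forward as they close: fully open they stand 13 mm farther back than shut.
Start: joints at [1.094, 0.259, 0.021, 1.334, 0, 1.418], TCP at [174.995, 521.415, 231.279] pointing down, gripper open.
Joint ranges: [-3.04, 3.04], [-0.91, 1.82], [-1.04, 1.36], [-1.92, 1.95], [-1.52, 1.45], [-3.14, 3.14]. Speed limits (rad/s): [2.22, 2.22, 2.79, 3.14, 3.14, 3.14].

### API

Orientations are given as a 3x3 rotation matrix whose columns are the frame's x, y, z axes.
In Python, from bench import manip gives the robot as it stands.
- The arm moves only by the shell command python3 jog.py FILE [FORCE], which reads ROWS from the file FILE. ROWS is a JSON list that holds a single list of rows (three levels of brackets), with 1 to 20 rows, each of 7 numbers: a rotation vector rx, ry, rz in units of 0.25 rad, then dx, dy, dz in units of 100 mm, then the finger opening in mm; each row is the pose to reach, as a shift and turn from the pose commanded when the command began, along the tool's axes at that moment; what a row does not reach only later rows make up. A row lasts 1/8 s, in which the tool goes at most 62.5 mm and 0.188 rad, less where a joint would pass 70% of its speed; a pose out of reach is approached as far as the arm can. The fingers move at their own pace and stop on an object; FORCE is the grip in N (left out, the last holds). Time passes only in rows, so rows that do not move let the fingers close. It prints the time, the measured TCP pose, the force, the opening and the grip force at its end. Input that does not fit is refused with a message, and nothing moves.
- manip.get_obs(): the state, without advancing time (a new reading comes with each control period).
- manip.capture(name): name is "side" or "top"; returns a dict with "pixels" (400x640x3 uint8, red, green, blue), "K" (3x3 intrinsics, pixels), "k1" (the pictures are not rectified: a ray, as slopes to the right and down, at radius r is drawn at 1 + k1 r^2 times it, then the intrinsics apply), "rvec" (rotation vector, rad) and "tvec" (3), from world to camera coordinates, as OpenCV has them. Camera axes: x right, y down, z forward; pixel columns grow to the right and rows downward; lengths in mm; the calibration is good to about 2 mm. A picture is of the moment at which its call begins. There is no depth.
- manip.sign_off(): hands the job in; it is judged then, once.
The state is a dict: "clock": time; "joint_pos": joint angles; "joint_velocities": joint speeds; "effort": joint torques, N m; "tcp_pos": TCP position; "eef_rot": TCP orientation; "contact_force": force on the tool from outside, world axes, zero at the start; "torque": the same for the moment, N m; "finger_gap": finger opening in mm; "grasp_force": force on a finger pad.
Only numpy, scipy, OpenCV 4.12 (cv2) and the standard library are available. Lean on these libraries where they do the work, as an engineer would, in place of code of your own. Each camera call takes 0.05 s, during which the arm holds its last target. There are 200 camera calls.

### The job

Get the vacuum filter holder ready for a new membrane: turn its bayonet lid anticlockwise until it comes free, lift it off and set it gently down, upright, inside the white tray. Then pick up the larger of the two perforated support plates from the bench and lay it flat in the seat on top of the holder. Leave everything else where it stands.

Things in the scene. Friction and masses are not known exactly. Their poses are not given: they have to be found in the camera images.
- holder: Stainless vacuum filter holder, fixed to the bench: foot 120 mm across, flange 108 mm across (top at z 40 mm), above it a drum 70 mm across, 84 mm over its three bayonet ledges, up to the seat at 68 mm. Origin: centre of the foot's underside, z up; x points along the barbed hose outlet, which reaches 72 mm from the axis at 22 mm height.
- lid: Grey round bayonet lid, loose on the holder's flange: 100 mm across, fluted skirt 42 mm high, 0.21 to 0.37 kg. Origin: centre of its lower edge, z up. On top a black bar grip along its y axis, 18 mm thick (x), 64 mm long, from 42 to 74 mm above the origin; an inlet stub 12 mm across stands at y = +40 mm, up to 66 mm. 4 mm upward play while locked, 2 mm sideways.
- lid_grip (a point): Point on the lid's axis, 64 mm above its origin, 10 mm below the top of the bar: pinch the bar here from above, across its thickness.
- bayonet (a point): On the holder's axis at the flange top, axes as the holder's. Lid yaw minus holder yaw starts locked at -0.09 to 0.12 rad (bar square to the hose outlet). It turns anticlockwise from above against friction alone; free to lift from 0.68 to its hard stop at 0.98 rad (aim at 0.84); locked stop at -0.10. Then it lifts straight up, clear of the drum after 35 mm.
- tray: White shallow tray, 160 x 200 mm (its x by y), 17 mm high, floor 3 mm thick, walls 3 mm thick, three small teal caps by its -x wall; fixed to the bench. Origin: centre of its underside.
- plate: The larger perforated support plate: flat round stainless plate, 60 mm across, 5 mm thick, with a pattern of 37 small holes, lying flat on the bench, about 0.09 kg; both faces are alike. Origin: centre of its underside, z up.
- plate_mid (a point): Centre of the larger plate, half way through its thickness (2.5 mm above its origin).
- small_plate: A smaller perforated plate, 42 mm across, 5 mm thick, with 19 holes; it belongs to another holder and stays where it lies. The two plates may lie either way round. Origin: centre of its underside.
- seat (a point): Centre of the flat seat on the drum's top, 68 mm above the bench, under the lid; axes as the holder's. Four rim segments 3 mm high (64 mm inside, 70 mm outside diameter: 2 mm play round the plate) stand on its diagonals; between them, on its x and y axes, are level finger gaps 30 mm wide. Beyond 35 mm from the centre the next parts are 8 mm lower.
- beaker: Empty glass beaker, 52 mm across, 69 mm high, a bystander. Origin: centre of its underside.
- dropper: White dropper bottle with a teal cap, 36 mm across, 98 mm high, a bystander. Origin: centre of its underside.

How it is judged:
By the outcome, as a careful person would: the job done as asked, in the order asked, and still so for the second after the job is handed in, with the robot touching nothing.
It also fails if it takes over 62 s, if anything falls off the work surface, if the arm or the gripper's body presses on something with over 40 N, if the wrist force passes 120 N, or if a joint passes its speed limit or range.

## Working session

There is one attempt and no reset: what is moved stays moved. The work goes in short steps, Python scripts to look and compute and a shell command to move; the robot and the scene stay as the last step left them, time stands still between calls to the robot, and variables do not carry over. Pictures are saved under pics/ and viewed, at most 10 in all, crops included, and the job is handed in when it is done.

```bash
ls; mkdir -p pics; python3 - <<'E'
from bench import manip
import cv2,numpy as np
for n in("top","side"):
    c=manip.capture(n);cv2.imwrite(f"pics/{n}0.png",c["pixels"][:,:,::-1])
    R=cv2.Rodrigues(np.array(c["rvec"],float))[0];print(n,c["K"],c["k1"],R.round(3),"pos",-R.T@np.array(c["tvec"]).ravel())
o=manip.get_obs();print(o["tcp_pos"],o["eef_rot"],o["clock"],o["finger_gap"])
E
```

```text
bench.py
jog.py
pics
top [[404.49184004   0.         322.5440506 ]
 [  0.         404.49184004 189.13043733]
 [  0.           0.           1.        ]] -0.04617170181670977 [[ 0.03  -0.999 -0.02 ]
 [-0.995 -0.028 -0.097]
 [ 0.096  0.023 -0.995]] pos [ 449.4145621   -38.00084191 1262.10548023]
side [[376.52439015   0.         315.08357486]
 [  0.         376.52439015 203.65713125]
 [  0.           0.           1.        ]] -0.05496354829799595 [[ 0.984 -0.177 -0.015]
 [-0.124 -0.63  -0.766]
 [ 0.126  0.756 -0.642]] pos [ 449.82306499 -664.61249847  627.97647843]
[174.89107152 521.21223811 230.72858   ] [[-9.48043014e-01  3.18141738e-01 -5.27744101e-04]
 [ 3.18142133e-01  9.48042442e-01 -1.05411459e-03]
 [ 1.64965959e-04 -1.16724361e-03 -9.99999305e-01]] 0.1 85.20729363437624
```

View pics/top0.png

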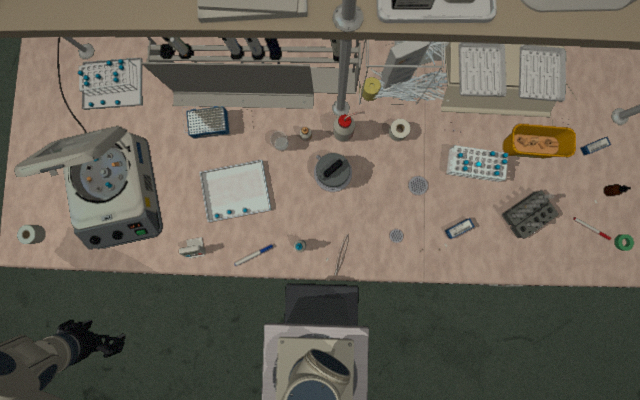

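View pics/side0.png

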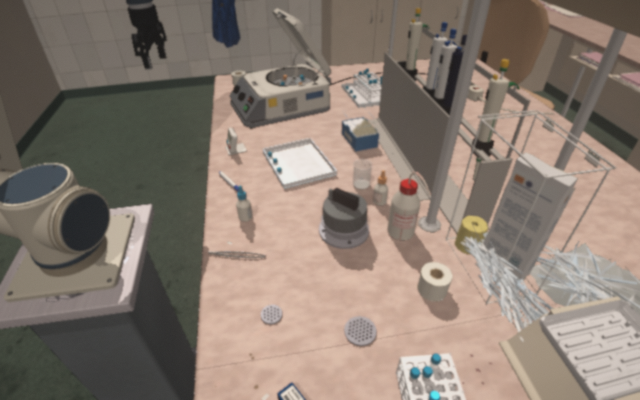

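The top view shows the lid at about (333,170), its black bar tilted, and the tray at (236,190) with its caps on the near side. The large plate is at (418,185) and the small one at (397,236). The side view agrees: lid (345,212), large plate (361,331), tray (300,163).

```bash
cat > h.py <<'E'
import cv2,numpy as np
from bench import manip
def cast(c,uv,z):
    uv=np.array(uv,float).reshape(-1,1,2)
    d=cv2.undistortPoints(uv,np.array(c["K"],float),np.array([c["k1"],0,0,0.])).reshape(-1,2) # close enough inverse
    R=cv2.Rodrigues(np.array(c["rvec"],float))[0];o=-R.T@np.array(c["tvec"],float).ravel()
    w=np.c_[d,np.ones(len(d))]@R
    return o+w*((z-o[2])/w[:,2])[:,None]
def blob(m,near):
    cs,_=cv2.findContours(m.astype(np.uint8),cv2.RETR_EXTERNAL,cv2.CHAIN_APPROX_NONE)
    cs=[k for k in cs if cv2.contourArea(k)>15]
    return min(cs,key=lambda k:np.hypot(*(cv2.boundingRect(k)[0]+cv2.boundingRect(k)[2]/2-near[0],cv2.boundingRect(k)[1]+cv2.boundingRect(k)[3]/2-near[1])))
E
python3 - <<'E'
from h import *
T=manip.capture("top");S=manip.capture("side")
def crop(c,x,y,w,h,s):return cv2.resize(c["pixels"][y:y+h,x:x+w,::-1],None,fx=s,fy=s,interpolation=cv2.INTER_CUBIC)
a=crop(T,300,130,80,80,5);b=crop(S,305,175,80,80,5)
c=crop(T,380,160,80,40,5);c2=crop(S,325,310,80,40,5)
cv2.imwrite("pics/crop0.png",np.vstack([np.hstack([a,b]),np.hstack([c,c2])]))
for n,c,near in(("T",T,(333,170)),("S",S,(345,200))):
    g=c["pixels"].max(2)<45
    k=blob(g,near);p=k[:,0,:];print(n,"bar px",p.mean(0),cv2.minAreaRect(k),len(p))
    w=cast(c,p,114)[:,:2].astype(np.float32);print(cv2.minAreaRect(w))
    hsv=cv2.cvtColor(c["pixels"],cv2.COLOR_RGB2HSV);ms=hsv[...,1]<45
    for q in ((418,185),(397,236)) if n=="T" else ((361,331),(271,315)):
        m=np.zeros_like(ms);m[q[1]-18:q[1]+18,q[0]-18:q[0]+18]=1
        m=cv2.morphologyEx((ms&m).astype(np.uint8),cv2.MORPH_CLOSE,np.ones((3,3)))
        k=max(cv2.findContours(m,0,1)[0],key=cv2.contourArea)
        print("plate",cv2.minEnclosingCircle(cast(c,k[:,0,:],5)[:,:2].astype(np.float32)),len(k))
E
```

```text
T bar px [332.5952381  168.23809524] ((332.7176513671875, 168.17056274414062), (7.2671709060668945, 22.126909255981445), 49.39870071411133) 42
((621.1861572265625, -38.64496612548828), (20.94618797302246, 63.59766387939453), 42.49124526977539)
plate ((591.3533325195312, -305.148193359375), 30.924253463745117) 55
plate ((433.5984802246094, -239.17044067382812), 21.763872146606445) 38
S bar px [430.83333333  92.44444444] ((431.2195129394531, 92.02439880371094), (8.43338394165039, 4.060518264770508), 51.34019470214844) 18
((1028.41064453125, 424.84454345703125), (48.44322204589844, 17.29042625427246), 85.20165252685547)
plate ((589.2750244140625, -304.5498962402344), 30.880435943603516) 88
plate ((430.8958435058594, -238.42030334472656), 22.135726928710938) 58
```

View pics/crop0.png

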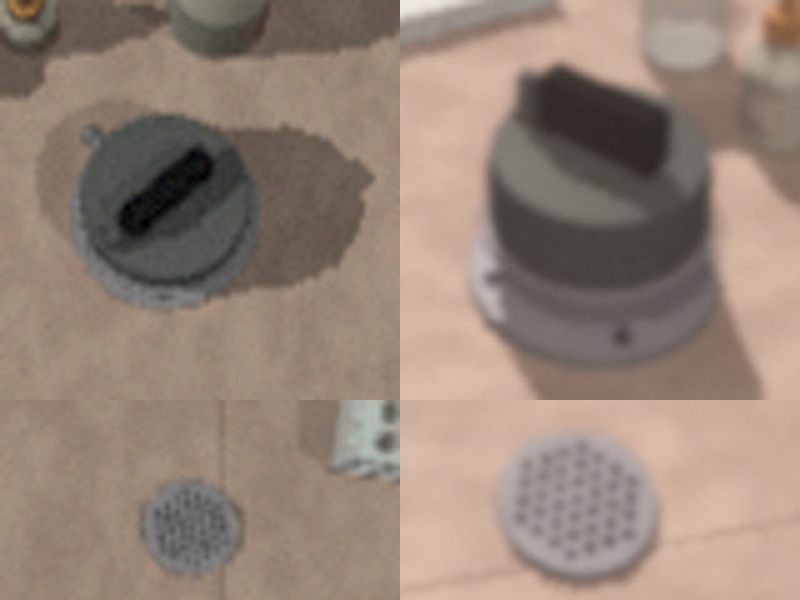

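The crops show the bar running lower-left to upper-right, with the hose barb at upper-left, about (318.6,157) in the top view. The stub is at the bar's lower-left end, so lid yaw is about 0.74 rad. Next I'll refine the lid, the tray and the nearby bottle.

```bash
python3 - <<'E'
from h import *
T=manip.capture("top");S=manip.capture("side")
def ang(w):
    w=w-w.mean(0);v=np.linalg.svd(w,full_matrices=False)[2][0];return np.arctan2(v[1],v[0])
for n,c,near,r,th in(("T",T,(333,168),22,(40,35,30)),("S",S,(346,200),26,(50,60,70))):
    for t in th:
        g=c["pixels"].max(2)<t;m=np.zeros_like(g);m[near[1]-r:near[1]+r,near[0]-r:near[0]+r]=1
        k=max(cv2.findContours((g&m).astype(np.uint8),0,1)[0],key=cv2.contourArea)
        mm=cv2.drawContours(np.zeros(g.shape,np.uint8),[k],-1,1,-1);ys,xs=np.nonzero(mm)
        w=cast(c,np.c_[xs,ys],114 if n=="T" else 104)[:,:2];print(n,t,len(xs),w.mean(0).round(1),"axis",ang(w).round(3),cv2.minAreaRect(w.astype(np.float32)))
# points by eye
print("hose tip T z22",cast(T,(318.4,156.8),22))
print("bottle base S",cast(S,(403,236),0),"cap T z150",cast(T,(345,121),150), "pole S",cast(S,(430,228),0))
# lid rim: grey darker than bench, low saturation, in top
hsv=cv2.cvtColor(T["pixels"],cv2.COLOR_RGB2HSV)
m=((hsv[...,1]<50)&(hsv[...,2]<125)).astype(np.uint8);q=np.zeros_like(m);q[150:190,310:356]=1
k=max(cv2.findContours(m*q,0,1)[0],key=cv2.contourArea);print("lid T circ z82",cv2.minEnclosingCircle(cast(T,k[:,0,:],82)[:,:2].astype(np.float32)))
for c,near,r in((T,(236,190),45),(S,(300,163),45)):
    hs=cv2.cvtColor(c["pixels"],cv2.COLOR_RGB2HSV);m=((hs[...,1]<40)&(hs[...,2]>140)).astype(np.uint8);q=np.zeros_like(m);q[near[1]-r:near[1]+r,near[0]-r:near[0]+r]=1
    k=max(cv2.findContours(m*q,0,1)[0],key=cv2.contourArea)
    print("tray",cv2.minAreaRect(cast(c,k[:,0,:],17)[:,:2].astype(np.float32)))
E
```

```text
T 40 146 [621.4 -38.6] axis 2.311 ((621.6480712890625, -38.16084671020508), (20.545251846313477, 63.45573806762695), 43.82711410522461)
T 35 137 [621.6 -38.7] axis 2.309 ((621.5079956054688, -38.38359069824219), (18.100204467773438, 63.66957092285156), 41.64657211303711)
T 30 129 [621.3 -38.3] axis 2.318 ((621.3316040039062, -38.33460998535156), (17.834453582763672, 63.33827590942383), 42.44355392456055)
S 50 98 [627.1 -58.5] axis -0.999 ((623.8621826171875, -57.65386199951172), (28.040653228759766, 36.85544204711914), 58.37084197998047)
S 60 293 [620.6 -46.6] axis -0.981 ((620.8627319335938, -44.51287841796875), (37.4030647277832, 72.2069091796875), 40.122314453125)
S 70 346 [620.  -45.9] axis -1.026 ((620.2567749023438, -44.429176330566406), (42.616024017333984, 75.10494232177734), 42.92130661010742)
hose tip T z22 [[669.37722161   6.75512706  22.        ]]
bottle base S [[755.05769567 -81.91004265   0.        ]] cap T z150 [[750.56707991 -69.40962787 150.        ]] pole S [[828.47427513 -68.72633011   0.        ]]
lid T circ z82 ((621.251953125, -37.21580505371094), 63.041419982910156)
tray ((559.9229736328125, 256.9911804199219), (161.86294555664062, 181.9997100830078), 13.008769989013672)
tray ((556.6862182617188, 259.4168701171875), (167.5709228515625, 224.44117736816406), 12.425812721252441)
```

Careful with the scale: shifts go in units of 100 mm and turns go in units of 0.25 rad. That gives: -601.3 mm is -6.013, -388.9 mm is -3.889, 0.506 rad is 2.024.

```bash
echo '[[[0,0,1,-1.5,-0.97,0,85],[0,0,2.024,-3,-1.94,0.1,85],[0,0,2.024,-4.5,-2.91,0.4,85],[0,0,2.024,-6.013,-3.889,0.81,85],[0,0,2.024,-6.013,-3.889,0.81,85],[0,0,2.024,-6.013,-3.889,0.81,85],[0,0,2.024,-6.013,-3.889,0.81,85],[0,0,2.024,-6.013,-3.889,0.81,85],[0,0,2.024,-6.013,-3.889,0.81,85],[0,0,2.024,-6.013,-3.889,0.81,85],[0,0,2.024,-6.013,-3.889,0.81,85],[0,0,2.024,-6.013,-3.889,0.81,85],[0,0,2.024,-6.013,-3.889,0.81,85],[0,0,2.024,-6.013,-3.889,0.81,85],[0,0,2.024,-6.013,-3.889,0.81,85],[0,0,2.024,-6.013,-3.889,0.81,85]]]' > next.json && python3 jog.py next.json 40
python3 -c "
from bench import manip
o=manip.get_obs();print(o['eef_rot'],o['joint_pos'])"
```

```text
clock: 2.3
tcp_pos: [621.0, -37.7, 150.9]
eef_rot: [[-0.676, 0.737, 0.001], [0.737, 0.676, -0.0], [-0.001, 0.0, -1.0]]
contact_force: [0.0, -0.5, -0.6]
finger_gap: 85.0
grasp_force: 0.0
[[-6.75868824e-01  7.37021545e-01  7.58570644e-04]
 [ 7.37021690e-01  6.75869081e-01 -1.20575542e-04]
 [-6.01561216e-04  4.77589769e-04 -9.99999705e-01]] [-1.95399133e-01  4.11742625e-01  4.35835809e-02  1.20186974e+00
  2.90016061e-05  6.33254000e-01]
```

```bash
echo '[[[0,0,0,0,0,0.3,85],[0,0,0,0,0,0.5,85],[0,0,0,0,0,0.64,85],[0,0,0,0,0,0.64,85],[0,0,0,0,0,0.64,14],[0,0,0,0,0,0.64,14],[0,0,0,0,0,0.64,14],[0,0,0,0,0,0.64,14],[0,0,0,0,0,0.64,14],[0,0,0,0,0,0.64,14],[0,0,0,0,0,0.64,14],[0,0,0,0,0,0.64,14]]]' > next.json && python3 jog.py next.json 60
```

```text
clock: 3.8
tcp_pos: [621.7, -38.6, 86.8]
eef_rot: [[-0.675, 0.738, 0.001], [0.738, 0.675, -0.0], [-0.001, 0.001, -1.0]]
contact_force: [0.4, 1.3, 5.4]
finger_gap: 17.2
grasp_force: 60.0
```

Scaled: -0.85 rad is -3.4.

```bash
echo '[[[0,0,-0.4,0,0,0,14],[0,0,-0.8,0,0,0,14],[0,0,-1.2,0,0,0,14],[0,0,-1.6,0,0,0,14],[0,0,-2,0,0,0,14],[0,0,-2.4,0,0,0,14],[0,0,-2.8,0,0,0,14],[0,0,-3.2,0,0,0,14],[0,0,-3.4,0,0,0,14],[0,0,-3.4,0,0,0,14],[0,0,-3.4,0,0,0,14]]]' > next.json && python3 jog.py next.json 80
python3 -c "
from bench import manip
from h import *
o=manip.get_obs();print(o['eef_rot'],o['joint_pos'],o['torque'])
T=manip.capture('top');S=manip.capture('side')
cv2.imwrite('pics/turn.png',np.hstack([cv2.resize(c['pixels'][y:y+80,x:x+80,::-1],None,fx=5,fy=5) for c,x,y in((T,300,130),(S,305,175))]))"
```

```text
clock: 5.18
tcp_pos: [621.7, -38.8, 86.9]
eef_rot: [[-1.0, -0.02, 0.001], [-0.02, 1.0, -0.0], [-0.001, -0.0, -1.0]]
contact_force: [-0.4, 0.2, 5.5]
finger_gap: 16.8
grasp_force: 78.7
[[-9.99791450e-01 -2.03872634e-02  1.18999215e-03]
 [-2.03878354e-02  9.99792036e-01 -4.70580558e-04]
 [-1.18015082e-03 -4.94743782e-04 -9.99999181e-01]] [-1.96845640e-01  4.51969476e-01 -6.16154455e-02  1.05595236e+00
 -2.28757952e-04 -2.17234754e-01] [0.02155086 0.04534655 0.25011963]
```

View pics/turn.png

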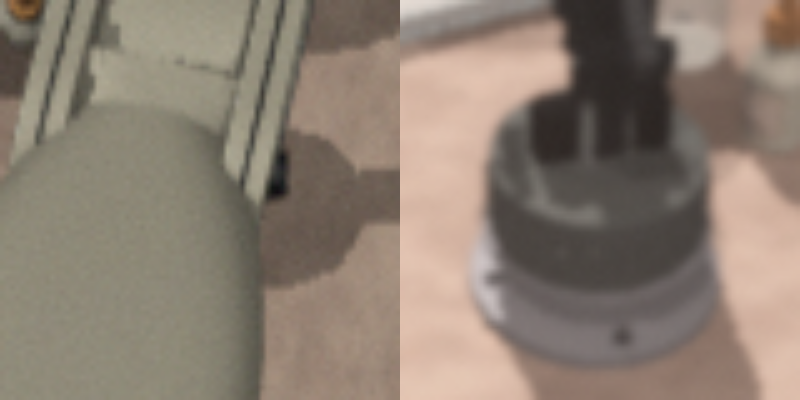

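The side view shows the lid turned under the closed fingers, with the bar now nearly along x and the stub at about (545,190) in the crop. There is no stop torque. Trial lift.

```bash
echo '[[[0,0,0,0,0,-0.03,14],[0,0,0,0,0,-0.06,14],[0,0,0,0,0,-0.09,14],[0,0,0,0,0,-0.09,14]]]' > next.json && python3 jog.py next.json
```

```text
clock: 5.78
tcp_pos: [621.2, -38.6, 95.4]
eef_rot: [[-1.0, -0.02, -0.0], [-0.02, 1.0, -0.0], [0.0, -0.0, -1.0]]
contact_force: [0.1, 0.4, -2.7]
finger_gap: 16.6
grasp_force: 78.1
```

```bash
echo '[[[0,0,0,0,0,-0.15,14],[0,0,0,0,0,-0.35,14],[0,0,0,0,0,-0.55,14],[0,0,0,0,0,-0.55,14]]]' > next.json && python3 jog.py next.json; python3 - <<'E'
from h import *
o=manip.get_obs();print(o["tcp_pos"])
T=manip.capture("top");S=manip.capture("side");im=cv2.imread("pics/top0.png");si=cv2.imread("pics/side0.png")
T["pixels"]=im[:,:,::-1].copy();S["pixels"]=si[:,:,::-1].copy()
for n,c,near,r in(("T",T,(236,190),42),("S",S,(300,163),42)):
    hs=cv2.cvtColor(c["pixels"],cv2.COLOR_RGB2HSV)
    for v in(150,170,185):
        m=((hs[...,1]<35)&(hs[...,2]>v)).astype(np.uint8);q=np.zeros_like(m);q[near[1]-r:near[1]+r,near[0]-r:near[0]+r]=1
        k=max(cv2.findContours(m*q,0,1)[0],key=cv2.contourArea);h=cv2.convexHull(k)
        b=cv2.approxPolyDP(h,6,True)[:,0,:]
        w=cast(c,b,17)[:,:2];print(n,v,b.tolist(),w.round().tolist(),w.mean(0).round(1),cv2.minAreaRect(cast(c,h[:,0,:],17)[:,:2].astype(np.float32)))
    m=((hs[...,0]>80)&(hs[...,0]<105)&(hs[...,1]>100)).astype(np.uint8)*q
    for k in cv2.findContours(m,0,1)[0]:
        x,y,ww,hh=cv2.boundingRect(k);print(" teal",x,y,ww,hh,cast(c,(x+ww/2,y+hh/2),8).round())
E
```

```text
clock: 6.28
tcp_pos: [622.0, -38.8, 152.5]
eef_rot: [[-1.0, -0.02, 0.003], [-0.02, 1.0, -0.001], [-0.003, -0.001, -1.0]]
contact_force: [0.8, -0.4, -4.0]
finger_gap: 17.0
grasp_force: 78.8
[622.00566462 -38.77819405 152.51282198]
T 150 [[261, 160], [267, 210], [214, 219], [206, 174]] [[655.0, 186.0], [500.0, 161.0], [467.0, 324.0], [607.0, 358.0]] [557.2 257.3] ((558.3999633789062, 256.5431823730469), (157.47763061523438, 181.12924194335938), 13.008563041687012)
T 170 [[260, 163], [267, 208], [213, 213], [207, 173]] [[646.0, 189.0], [506.0, 161.0], [485.0, 329.0], [610.0, 355.0]] [561.8 258.3] ((557.9589233398438, 255.5149688720703), (149.20742797851562, 177.7534637451172), 12.80388069152832)
T 185 [[266, 197], [263, 208], [229, 207]] [[540.0, 165.0], [506.0, 173.0], [505.0, 279.0]] [517. 206.] ((513.1636352539062, 219.8882598876953), (38.68076705932617, 119.05003356933594), 14.909087181091309)
 teal 215 214 4 4 [[477. 318.   8.]]
 teal 227 210 4 4 [[490. 281.   8.]]
 teal 243 209 4 3 [[496. 231.   8.]]
S 150 [[312, 140], [335, 174], [284, 188], [263, 149]] [[616.0, 366.0], [647.0, 171.0], [500.0, 135.0], [459.0, 343.0]] [555.3 253.7] ((555.921630859375, 258.97637939453125), (165.45126342773438, 219.16476440429688), 12.670910835266113)
S 170 [[327, 158], [332, 172], [286, 184], [268, 158], [307, 143]] [[641.0, 255.0], [641.0, 182.0], [507.0, 151.0], [470.0, 290.0], [597.0, 351.0]] [571.3 245.7] ((558.6790771484375, 253.2610321044922), (162.44448852539062, 177.56825256347656), 12.38365364074707)
S 185 [[332, 171], [283, 183], [269, 159], [311, 144]] [[642.0, 186.0], [500.0, 157.0], [472.0, 284.0], [608.0, 343.0]] [555.6 242.5] ((553.758056640625, 251.3383331298828), (149.85533142089844, 172.04600524902344), 12.549514770507812)
 teal 278 169 2 1 [[496. 237.   8.]]
 teal 269 153 1 1 [[477. 328.   8.]]
```

Scaled: 297.8 mm is 2.978, 280 mm is 2.8.

```bash
echo '[[[0,0,0,0.07,0.45,0,14],[0,0,0,0.15,0.95,0,14],[0,0,0,0.22,1.45,0,14],[0,0,0,0.3,1.95,0,14],[0,0,0,0.38,2.45,0,14],[0,0,0,0.43,2.8,0,14],[0,0,0,0.456,2.978,0.1,14],[0,0,0,0.456,2.978,0.35,14],[0,0,0,0.456,2.978,0.6,14],[0,0,0,0.456,2.978,0.8,14],[0,0,0,0.456,2.978,0.8,14],[0,0,0,0.456,2.978,0.8,14]]]' > next.json && python3 jog.py next.json
python3 -c "
from h import *
T=manip.capture('top');S=manip.capture('side')
cv2.imwrite('pics/tray.png',np.hstack([cv2.resize(c['pixels'][y:y+100,x:x+100,::-1],None,fx=4,fy=4) for c,x,y in((T,190,140),(S,250,100))]))"
```

```text
clock: 7.88
tcp_pos: [570.0, 257.8, 70.5]
eef_rot: [[-1.0, -0.02, 0.0], [-0.02, 1.0, -0.0], [-0.0, -0.0, -1.0]]
contact_force: [-0.1, -0.3, -3.3]
finger_gap: 16.6
grasp_force: 79.0
```

View pics/tray.png

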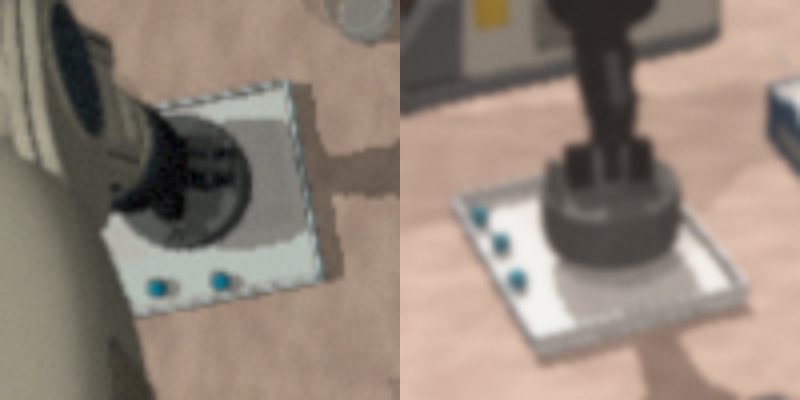

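The held lid sits inside the tray outline in both views, clear of the caps, so I'm lowering it gently.

Scaled: 18 mm is 0.18, 20 mm is 0.2.

```bash
echo '[[[0,0,0,0,0,0.1,14],[0,0,0,0,0,0.17,14],[0,0,0,0,0,0.18,14],[0,0,0,0,0,0.19,14],[0,0,0,0,0,0.2,14],[0,0,0,0,0,0.2,14]]]' > next.json && python3 jog.py next.json
```

```text
clock: 8.72
tcp_pos: [569.8, 258.2, 50.4]
eef_rot: [[-1.0, -0.02, 0.0], [-0.02, 1.0, 0.0], [-0.0, 0.0, -1.0]]
contact_force: [-0.7, 0.3, -3.8]
finger_gap: 16.6
grasp_force: 79.1
```

Scaled: 1 mm is 0.01, 0.5 mm is 0.005.

```bash
echo '[[[0,0,0,0,0,0.005,14],[0,0,0,0,0,0.01,14],[0,0,0,0,0,0.01,14]]]' > next.json && python3 jog.py next.json 30
```

```text
clock: 9.1
tcp_pos: [569.8, 258.3, 49.9]
eef_rot: [[-1.0, -0.02, 0.001], [-0.02, 1.0, 0.0], [-0.001, 0.0, -1.0]]
contact_force: [-3.4, -0.2, 5.7]
finger_gap: 16.4
grasp_force: 80.2
```

```bash
echo '[[[0,0,0,0,0,0,20],[0,0,0,0,0,0,30],[0,0,0,0,0,0,60],[0,0,0,0,0,0,85],[0,0,0,0,0,0,85],[0,0,0,0,0,-0.3,85],[0,0,0,0,0,-0.7,85],[0,0,0.6,0.2,-0.6,-1.1,85],[0,0,1.2,0.2,-1.2,-1.2,85],[0,0,1.8,0,-1.8,-1.2,85],[0,0,2.4,0,-2.4,-1.2,85],[0,0,2.8,-0.1,-3,-1.2,85],[0,0,3.336,-0.2,-3.6,-1.2,85],[0,0,3.336,-0.3,-4.2,-1.2,85],[0,0,3.336,-0.3,-4.2,-1.2,85]]]' > next.json && python3 jog.py next.json 30
python3 - <<'E'
from h import *
o=manip.get_obs();print(o["eef_rot"],o["joint_pos"])
T=manip.capture("top");S=manip.capture("side")
cv2.imwrite('pics/after.png',np.vstack([T["pixels"][100:260,150:470,::-1],S["pixels"][100:360,200:520,::-1]]))
for n,c,q in(("T",T,(418,185)),("S",S,(361,331))):
    hsv=cv2.cvtColor(c["pixels"],cv2.COLOR_RGB2HSV);ms=hsv[...,1]<45
    m=np.zeros_like(ms);m[q[1]-18:q[1]+18,q[0]-18:q[0]+18]=1
    m=cv2.morphologyEx((ms&m).astype(np.uint8),cv2.MORPH_CLOSE,np.ones((3,3)))
    k=max(cv2.findContours(m,0,1)[0],key=cv2.contourArea);print(cv2.minEnclosingCircle(cast(c,k[:,0,:],5)[:,:2].astype(np.float32)))
E
```

```text
clock: 10.98
tcp_pos: [608.4, -165.5, 168.5]
eef_rot: [[-0.683, 0.73, -0.0], [0.73, 0.683, -0.001], [-0.0, -0.001, -1.0]]
contact_force: [-0.1, 0.2, -0.3]
finger_gap: 84.7
grasp_force: 0.0
[[-6.83121165e-01  7.30304995e-01 -2.95508940e-04]
 [ 7.30305034e-01  6.83120992e-01 -5.17644598e-04]
 [-1.76170076e-04 -5.69425648e-04 -9.99999822e-01]] [-3.98274322e-01  4.18301692e-01  9.98539184e-02  1.25242018e+00
 -5.91736168e-04  4.20494140e-01]
((593.28857421875, -292.23822021484375), 69.89173126220703)
((588.8598022460938, -304.35430908203125), 31.091020584106445)
```

View pics/after.png

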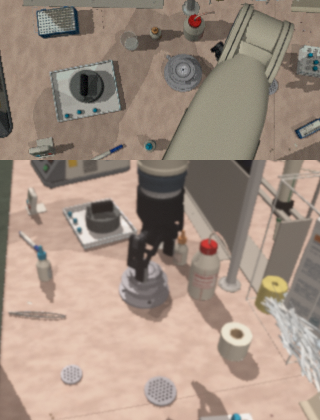

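The lid stands upright in the tray at about (88,85), clear of the walls and caps. The drum with its seat is exposed at (185,72). On to the plate.

```bash
echo '[[[0,0,0,-0.4,-0.48,0.2,85],[0,0,0,-0.8,-0.97,0.6,85],[0,0,0,-0.893,-1.084,1,85],[0,0,0,-0.893,-1.084,1.3,85],[0,0,0,-0.893,-1.084,1.3,85],[0,0,0,-0.893,-1.084,1.3,85]]]' > next.json && python3 jog.py next.json
python3 - <<'E'
from h import *
T=manip.capture("top")
cv2.imwrite('pics/holder.png',cv2.resize(T["pixels"][130:210,290:380,::-1],None,fx=7,fy=7,interpolation=cv2.INTER_CUBIC))
E
```

```text
clock: 11.82
tcp_pos: [591.7, -299.5, 41.0]
eef_rot: [[-0.688, 0.726, 0.002], [0.726, 0.688, -0.001], [-0.002, 0.0, -1.0]]
contact_force: [-0.0, 0.9, 0.2]
finger_gap: 85.0
grasp_force: 0.0
```

View pics/holder.png

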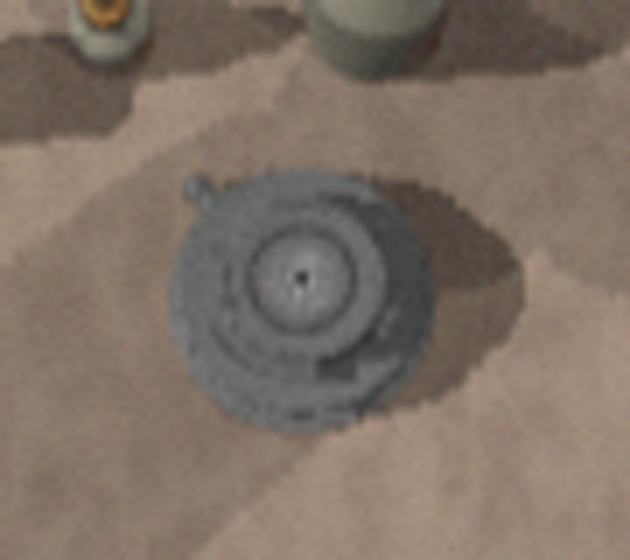

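The exposed holder has its seat centre hole at crop (301,279), i.e. pixel (332.6,169.4), and the hose tip at crop (195,188).

```bash
python3 - <<'E'
from h import *
T=manip.capture("top");S=manip.capture("side")
c=cast(T,(332.57,169.43),68)[0];f=cast(T,(290+303.5/7-.5,130+300.5/7-.5),4)[0]
print(c,f)
for p in((196,184),(200,190),(206,196)):
    h=cast(T,(290+p[0]/7,130+p[1]/7),25)[0];d=h-c;print(h,np.hypot(*d[:2]),np.arctan2(d[1],d[0]))
# hole in side view + foot ellipse
g=cv2.cvtColor(S["pixels"],cv2.COLOR_RGB2GRAY)
cv2.imwrite('pics/side_h.png',cv2.resize(S["pixels"][180:260,305:385,::-1],None,fx=7,fy=7,interpolation=cv2.INTER_CUBIC))
o=manip.get_obs();print(o["tcp_pos"],o["joint_pos"])
hsv=cv2.cvtColor(S["pixels"],cv2.COLOR_RGB2HSV)
E
```

```text
[624.24108206 -38.32045328  68.        ] [624.14259913 -39.50121449   4.        ]
[670.42637758   7.93729842  25.        ] 65.36712564262555 0.7861819559555153
[667.7833585    6.08191858  25.        ] 62.18923109369206 0.7951778147948751
[665.16530517   3.34234928  25.        ] 58.40018111601413 0.7943409695184197
[ 591.73591565 -300.08087499   41.22066367] [-5.95673953e-01  5.48718528e-01 -1.68539479e-02  1.00239844e+00
  1.77840519e-05  2.16910738e-01]
```

View pics/side_h.png

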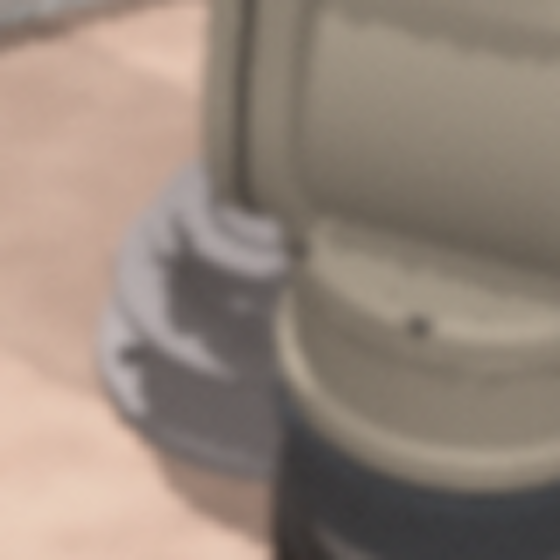

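```bash
echo '[[[0,0,0,-0.024,-0.043,0.15,85],[0,0,0,-0.024,-0.043,0.3,85],[0,0,0,-0.024,-0.043,0.4,75],[0,0,0,-0.024,-0.043,0.4,66],[0,0,0,-0.024,-0.043,0.4,66],[0,0,0,-0.024,-0.043,0.4,66]]]' > next.json && python3 jog.py next.json; echo '[[[0,0,0,0,0,0.01,66],[0,0,0,0,0,0.02,66],[0,0,0,0,0,0.03,66],[0,0,0,0,0,0.03,66]]]' > next.json && python3 jog.py next.json
```

```text
clock: 12.72
tcp_pos: [589.5, -305.3, -0.2]
eef_rot: [[-0.687, 0.727, 0.001], [0.727, 0.687, -0.0], [-0.001, 0.0, -1.0]]
contact_force: [0.6, 0.3, -0.2]
finger_gap: 66.2
grasp_force: 0.0
clock: 13.22
tcp_pos: [589.2, -305.1, -3.8]
eef_rot: [[-0.687, 0.727, -0.0], [0.727, 0.687, 0.0], [0.0, -0.0, -1.0]]
contact_force: [-0.2, -0.2, -0.1]
finger_gap: 66.0
grasp_force: 0.0
```

```bash
echo '[[[0,0,0,0,0,0.01,66],[0,0,0,0,0,0.01,66]]]' > next.json && python3 jog.py next.json|sed -n '2p;4p'; echo '[[[0,0,0,0,0,0.01,66],[0,0,0,0,0,0.01,66]]]' > next.json && python3 jog.py next.json|sed -n '2p;4p';
```

```text
tcp_pos: [589.2, -305.1, -4.8]
contact_force: [0.1, 0.2, -0.6]
tcp_pos: [589.2, -305.1, -5.8]
contact_force: [0.5, 0.2, 0.2]
```

Scaled: -1 mm is -0.01.

```bash
echo '[[[0,0,0,0,0,-0.01,66],[0,0,0,0,0,-0.01,63],[0,0,0,0,0,-0.01,60],[0,0,0,0,0,-0.01,56],[0,0,0,0,0,-0.01,56],[0,0,0,0,0,-0.01,56]]]' > next.json && python3 jog.py next.json 30;  echo '[[[0,0,0,0,0,-0.03,56],[0,0,0,0,0,-0.08,56],[0,0,0,0,0,-0.08,56]]]' > next.json && python3 jog.py next.json 40
```

```text
clock: 14.48
tcp_pos: [589.4, -305.1, -4.1]
eef_rot: [[-0.687, 0.727, 0.001], [0.727, 0.687, -0.0], [-0.001, 0.0, -1.0]]
contact_force: [-0.6, 1.4, 5.1]
finger_gap: 57.9
grasp_force: 31.1
clock: 14.85
tcp_pos: [589.4, -305.3, 3.7]
eef_rot: [[-0.687, 0.727, 0.0], [0.727, 0.687, -0.0], [-0.001, 0.0, -1.0]]
contact_force: [0.2, -0.5, -1.2]
finger_gap: 57.6
grasp_force: 42.7
```

```bash
echo '[[[0,0,0,0,0,-0.3,56],[0,0,0,0,0,-0.8,56],[0,0,0,0.2,0.15,-1.25,56],[0,0,0,0.6,0.44,-1.25,56],[0,0,0,1,0.73,-1.25,56],[0,0,0,1.4,1.02,-1.25,56],[0,0,0,1.8,1.32,-1.25,56],[0,0,0,2.2,1.61,-1.25,56],[0,0,0,2.6,1.9,-1.25,56],[0,0,0,3,2.19,-1.25,56],[0,0,0,3.21,2.35,-1.25,56],[0,0,0,3.21,2.35,-1.25,56],[0,0,0,3.21,2.35,-1.25,56],[0,0,0,3.21,2.35,-1.25,56]]]' > next.json && python3 jog.py next.json
python3 - <<'E'
from h import *
o=manip.get_obs();print(o["tcp_pos"])
S=manip.capture("side");np.save("S1.npy",S,allow_pickle=True)
a=cv2.resize(S["pixels"][180:255,305:385,::-1],None,fx=7,fy=7,interpolation=cv2.INTER_CUBIC)
R=cv2.Rodrigues(np.array(S["rvec"],float))[0];p=R@(o["tcp_pos"]+[0,0,10])+np.array(S["tvec"]).ravel();u=int(376*p[0]/p[2]+315);v=int(376*p[1]/p[2]+204);print(u,v)
b=cv2.resize(S["pixels"][v-38:v+37,u-15:u+15,::-1],None,fx=7,fy=7,interpolation=cv2.INTER_CUBIC)
cv2.imwrite('pics/hand.png',np.hstack([a,b]))
E
```

```text
clock: 16.6
tcp_pos: [539.8, 88.6, 128.2]
eef_rot: [[-0.686, 0.728, -0.0], [0.728, 0.686, -0.0], [-0.0, -0.0, -1.0]]
contact_force: [0.6, -0.5, -1.3]
finger_gap: 57.3
grasp_force: 43.1
[539.77881054  88.64867113 128.215064  ]
299 157
```

View pics/hand.png

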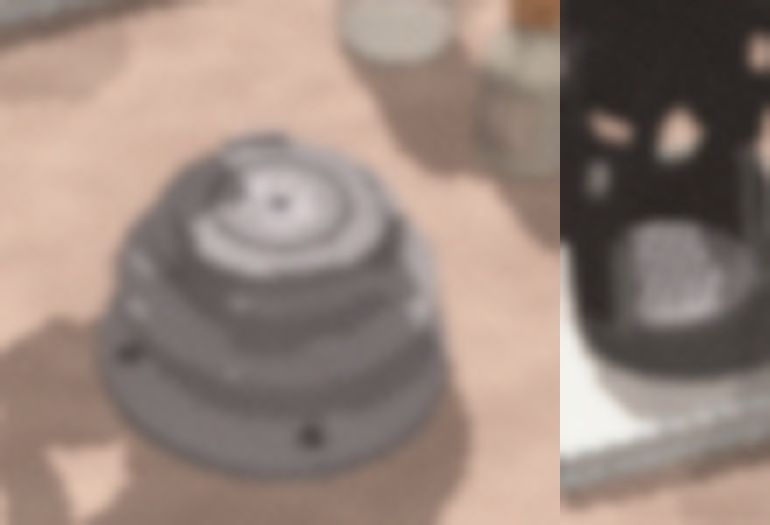

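The side view shows the seat's centre hole at crop (280,202), i.e. pixel (344.6,208.4). The plate is held level between the fingers.

```bash
python3 - <<'E'
from h import *
S=np.load("S1.npy",allow_pickle=True).item()
print("seat side",cast(S,(344.57,208.43),68))
# plate in hand, side view: bright, low-saturation patch under the fingers
hsv=cv2.cvtColor(S["pixels"],cv2.COLOR_RGB2HSV)
x0,y0=299-15,157-38
for p in((605,275),(760,265)):print(cast(S,(x0+(p[0]-560)/7-.5,y0+p[1]/7-.5),135))
# foot circle side (z~0..): outer silhouette of foot bottom points
P=[(100,360),(150,425),(200,458),(270,476),(340,468),(400,440),(440,390)]
w=cast(S,[(305+a/7-.5,180+b/7-.5) for a,b in P],3)[:,:2]
A=np.c_[2*w,np.ones(len(w))];s=np.linalg.lstsq(A,(w**2).sum(1),rcond=None)[0];print("foot",s[:2],np.sqrt(s[2]+s[:2]@s[:2]))
o=manip.get_obs();print(o["tcp_pos"])
E
```

```text
seat side [[622.67802188 -35.02670673  68.        ]]
[[517.71248782  95.64846281 135.        ]]
[[570.72897515  91.23278415 135.        ]]
foot [622.98015464 -35.71079616] 58.598209896744656
[539.79734055  88.63162902 128.21290626]
```

Scaled: -148.7 mm is -1.487, 56 mm is 0.56.

```bash
echo '[[[0,0,0,-0.4,-0.07,0,56],[0,0,0,-0.8,-0.14,0,56],[0,0,0,-1.2,-0.21,0,56],[0,0,0,-1.487,-0.262,0,56],[0,0,0,-1.487,-0.262,0.2,56],[0,0,0,-1.487,-0.262,0.4,56],[0,0,0,-1.487,-0.262,0.56,56],[0,0,0,-1.487,-0.262,0.56,56],[0,0,0,-1.487,-0.262,0.56,56]]]' > next.json && python3 jog.py next.json; echo '[[[0,0,0,0,0,0.01,56],[0,0,0,0,0,0.02,56],[0,0,0,0,0,0.03,56],[0,0,0,0,0,0.03,56]]]' > next.json && python3 jog.py next.json
```

```text
clock: 17.77
tcp_pos: [623.0, -36.6, 72.9]
eef_rot: [[-0.687, 0.727, 0.001], [0.727, 0.687, -0.0], [-0.001, 0.0, -1.0]]
contact_force: [-0.0, 0.1, -1.6]
finger_gap: 57.3
grasp_force: 43.1
clock: 18.27
tcp_pos: [622.6, -36.4, 69.3]
eef_rot: [[-0.687, 0.727, -0.0], [0.727, 0.687, 0.0], [0.0, -0.0, -1.0]]
contact_force: [0.1, -0.1, -1.2]
finger_gap: 57.2
grasp_force: 43.1
```

```bash
for r in 1 2 3; do echo '[[[0,0,0,-0.003,-0.003,0.01,56],[0,0,0,-0.003,-0.003,0.01,56],[0,0,0,-0.003,-0.003,0.01,56]]]' > next.json && python3 jog.py next.json|sed -n '2p;4p';done
```

```text
tcp_pos: [622.7, -36.9, 68.3]
contact_force: [-0.4, 1.0, -0.8]
tcp_pos: [622.7, -37.3, 67.3]
contact_force: [-0.0, 0.4, -1.8]
tcp_pos: [622.6, -37.8, 66.3]
contact_force: [0.4, -0.1, -0.8]
```

```bash
for r in 1 2; do echo '[[[0,0,0,0,0,0.007,56],[0,0,0,0,0,0.007,56],[0,0,0,0,0,0.007,56]]]' > next.json && python3 jog.py next.json|sed -n '2p;4p';done
```

```text
tcp_pos: [622.6, -37.8, 65.6]
contact_force: [0.9, -0.1, -1.3]
tcp_pos: [622.6, -37.8, 64.9]
contact_force: [-0.3, -0.6, -2.2]
```

```bash
for r in 1 2; do echo '[[[0,0,0,0,0,0.006,56],[0,0,0,0,0,0.006,56],[0,0,0,0,0,0.006,56]]]' > next.json && python3 jog.py next.json|sed -n '2p;4p';done
```

```text
tcp_pos: [622.7, -37.8, 64.3]
contact_force: [-0.1, -0.3, -1.0]
tcp_pos: [622.7, -37.8, 64.1]
contact_force: [-2.7, 0.6, 5.7]
```

Contact came at the expected height (64.1, against 63.9 for a seated plate). Releasing and backing off.

Scaled: 298 mm is 2.98, 250 mm is 2.5.

```bash
echo '[[[0,0,0,0,0,-0.003,58],[0,0,0,0,0,-0.003,62],[0,0,0,0,0,-0.003,68],[0,0,0,0,0,-0.003,76],[0,0,0,0,0,-0.003,76],[0,0,0,0,0,-0.1,76],[0,0,0,0,0,-0.3,76],[0,0,0,0,0,-0.7,76],[0,0,0,0,0,-1.1,76],[0,0,0,0.5,0.08,-1.3,76],[0,0,0,1,0.16,-1.3,76],[0,0,0,1.5,0.24,-1.3,76],[0,0,0,2,0.32,-1.3,76],[0,0,0,2.5,0.4,-1.3,76],[0,0,0,2.98,0.48,-1.3,76],[0,0,0,2.98,0.48,-1.3,76],[0,0,0,2.98,0.48,-1.3,76]]]' > next.json && python3 jog.py next.json 30
python3 - <<'E'
from h import *
T=manip.capture("top");S=manip.capture("side")
f=lambda c,x,y,w,h,s:cv2.resize(c["pixels"][y:y+h,x:x+w,::-1],None,fx=s,fy=s,interpolation=cv2.INTER_CUBIC)
cv2.imwrite('pics/final.png',np.vstack([np.hstack([f(T,300,135,66,66,6),f(S,312,175,66,66,6)]),np.hstack([f(T,180,140,132,66,3),f(S,240,110,132,66,3)])]))
E
```

```text
clock: 23.02
tcp_pos: [453.2, 211.8, 194.3]
eef_rot: [[-0.687, 0.726, 0.001], [0.726, 0.687, -0.0], [-0.001, 0.001, -1.0]]
contact_force: [-0.2, -0.8, 0.5]
finger_gap: 76.0
grasp_force: 0.0
```

View pics/final.png

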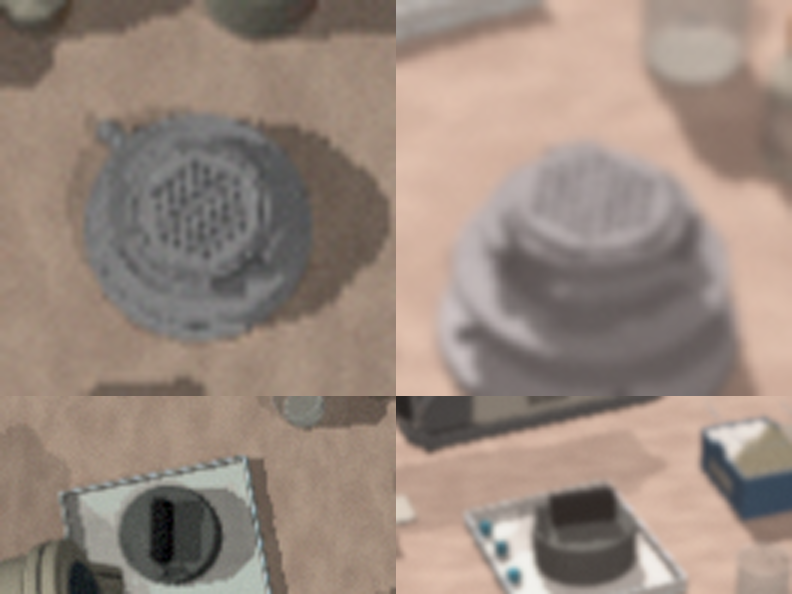

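The final view shows the plate centred and level inside the rim at pixel (332.9,169.4), about 1 mm from the seat-hole position. The lid is upright in the tray, clear of the walls and caps.

```bash
python3 -c "
from bench import manip
print(manip.sign_off())"
```

```text
the job is handed in; nothing more can be done
None
```

The job is handed in at about 23 s on the robot clock: the lid is upright in the tray and the larger plate lies in the holder's seat, with nothing else touched in the final views; no verdict came back.

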